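# Tip the used tubes off the transfer tray, then load it with the dish stack

### The arm

A 6-joint arm with a two-finger parallel gripper is mounted at the origin on a cart in front of the work surface, level with it; the furniture and walls round the work are solid. World frame = base frame: x ahead of the robot, y to its left, z up, the work surface at z = 0. Lengths are in m, angles in rad, forces in N, time in s.
With the tool pointing down it reaches from about 0.325 to 0.9 m from the base axis. Payload 6.1 kg.
Tool frame: the origin (TCP) lies between the finger pads; the fingertips stand 17 mm ahead of it and the grasp point (between the pads) lies 2 mm behind it; z points along the fingers, y is the line along which they close (so a half turn about z gives the same grasp; the last joint's range is limited). The gripper opens to 85 mm and grips with 20 to 120 N. Pads are 22 mm wide; open, the fingers measure 114 mm over their backs; the gripper's body (76 mm by 85 mm) begins 54 mm behind the grasp point. The pads swing forward as they close: fully open they stand 13 mm farther back than shut.
Start: joints at [1.032, 0.22, 1.526, -0, 1.395, -0.126], TCP at [0.251, 0.572, 0.248] pointing down, gripper open.
Joint ranges: [-2.98, 2.98], [-0.91, 2.08], [0.09, 2.57], [-1.24, 4.39], [0.2, 2.65], [-2.68, 2.68]. Speed limits (rad/s): [2.57, 2.57, 3.01, 3.14, 3.14, 3.14].

### API

Orientations are given as a rotation vector (axis times angle).
In Python, from station import * gives the robot as it stands.
- The arm moves only by the tool drive_tool, never from a script. Its argument "motion" is a list of rows, each an object of numbers: "claw": the finger opening in cm, from 0 to 8.54; "tx", "ty", "tz": the shift along the tool's x, y, z in cm; "rx", "ry", "rz": the turn, a rotation vector about the tool's x, y, z in rad. A call has 1 to 20 rows; each row shifts and turns the commanded pose from where the row before left it, along the tool's axes as they then stand; what a row does not reach is not made up. A row lasts 1/12 s, in which the tool goes at most 41.7 mm and 7.16 degrees, less where a joint would pass 70% of its speed; a pose out of reach is approached as far as the arm can. A call is refused whole if a number of a shift passes 4.17 or a number of a turn 0.125, either way. A call with a gripper value outside its range is refused whole. The fingers move at their own pace and stop on an object; "grip_force" is the grip in N (left out, the last holds). Time passes only in rows, so rows that do not move let the fingers close. It gives the time, the measured TCP pose, the force, the opening and the grip force at its end, in the units of the state.
- get_obs(): the state, without advancing time (a new reading comes with each control period).
- grab_frame(name): name is "scene" or "top"; returns the picture (400x640x3 uint8, red, green, blue); there is no depth.
- calibration(name): a dict with "fx", "fy", "cx", "cy" (pixels), "position" and "rotation" of the camera in the world. Camera axes: x right, y down, z forward; pixel columns grow to the right and rows downward; lengths in m; the calibration is good to about 2 mm. A picture is of the moment at which its call begins. calibration takes no time and is no camera call.
- finish_job(): hands the job in; it is judged then, once.
The state is a dict: "clock": time; "joints": joint angles; "qvel": joint speeds; "joint_torque": joint torques, N m; "position": TCP position; "tool_rot": TCP orientation; "ft_force": force on the tool from outside, world axes, zero at the start; "torque": the same for the moment, N m; "opening": opening from 0.0 (shut) to 1.0 (fully open); "grasp_force": force on a finger pad.
Only numpy, scipy, OpenCV 4.12 (cv2) and the standard library are available. Lean on these libraries where they do the work, as an engineer would, in place of code of your own. Each camera call takes 0.05 s, during which the arm holds its last target. There are 200 camera calls.

### The job

Pick up the steel transfer tray by its black bar handle and tip it over the white discard tub so that all four used microtubes slide off it into the tub; the tubes are contaminated, so never touch them with the gripper. Then set the empty tray down level on the free table top and stack the two petri dishes, in either order, in the middle of its floor, one squarely on top of the other. Keep the dishes flat the right way up, leave the tub standing, and leave the black can, the spray bottle and the small brown bottle standing where they are.

Things in the scene. Friction and masses are not known exactly. Their poses are not given: they have to be found in the camera images.
- tray: stainless steel transfer tray, floor 150 (x) x 100 (y) mm, 3 mm thick; rim 13 mm high (from the underside) and 3 mm thick on both long sides (+-y) and at the back (-x); no rim at the front (+x), where pieces slide off. Bar handle at the back. 0.16 kg, polished, so plastic slides on it at about 25 degrees or less. Origin: centre of the underside of the floor; x towards the open front lip, z up
- tray_mid (a point): centre of the upper face of the tray floor (3 mm above the tray's origin), where the stack belongs; axes as the tray
- tray_lip (a point): middle of the open front edge of the tray, 75 mm ahead of the origin in x, at the upper face of the floor
- tray_grip (a point): point to grip the handle: the handle is a black bar 66 mm long along the tray's x (from 76 to 142 mm behind the tray's origin), 12 mm wide in y, from 16 to 32 mm above the tray's underside; the point is the bar's centre line, 108 mm behind the origin, 24 mm above the underside
- tub: open white plastic discard tub, outside 130 (x) x 150 (y) x 60 (z) mm, walls and floor 4 mm, rim turned out 4 mm more, loose, 0.8 kg. Origin: centre of its underside, z up
- microtube_0: used capped white microtube, 13 x 42 x 13 mm, lying on the tray at the start; origin: middle of its length on the side it lies on at the start, y along the tube
- microtube_1: used capped white microtube, 13 x 42 x 13 mm, lying on the tray at the start; origin: middle of its length on the side it lies on at the start, y along the tube
- microtube_2: used capped white microtube, 13 x 42 x 13 mm, lying on the tray at the start; origin: middle of its length on the side it lies on at the start, y along the tube
- microtube_3: used capped white microtube, 13 x 42 x 13 mm, lying on the tray at the start; origin: middle of its length on the side it lies on at the start, y along the tube
- petri_0: round lidded petri dish, 60 mm across (58 mm across its flats along its own x and y, where it is best gripped), 14 mm high, beige inside, 0.03 kg; origin: centre of its underside, z up
- petri_1: as petri_0 but pink inside: round lidded petri dish, 60 mm across (58 mm along its own x and y), 14 mm high; origin: centre of its underside, z up
- black_can: bystander: upright black cylindrical screw can among the work (not the one behind the tube rack), 41 mm across, 68 mm high; origin: centre of its underside
- spray_bottle: bystander: small blue pump bottle, 35 mm across, 114 mm high; origin: centre of its underside
- oil_bottle: bystander: small brown bottle with black cap, 26 mm across, 64 mm high; origin: centre of its underside
There are look-alikes about, which are no part of the job. Leave any green look-alike of the petri_1 alone.

How it is judged:
By the outcome, as a careful person would: the job done as asked, in the order asked, and still so for the second after the job is handed in, with the robot touching nothing.
It also fails if it takes over 72 s, if anything falls off the work surface, if the arm or the gripper's body presses on something with over 40 N, if the wrist force passes 120 N, or if a joint passes its speed limit or range.

## Working session

There is one attempt and no reset: what is moved stays moved. The work goes in short steps, Python scripts to look and compute and a tool call to move; the robot and the scene stay as the last step left them, time stands still between calls to the robot, and variables do not carry over. Pictures are saved under pics/ and viewed, at most 10 in all, crops included, and the job is handed in when it is done.

Besides the shell and the picture viewer there is one more tool, called after "Emit:" as name([rows], argument=value, ...), one row to a line, values as JSON. drive_tool: Moves the arm, as the interface text tells. Its arguments: {"type":"object","properties":{"motion":{"type":"array"},"grip_force":{"type":"number"}},"required":["motion"]}

```bash
mkdir -p pics; ls
python3 - <<'E'
from station import *
import cv2
for n in("scene","top"):
    f=grab_frame(n); cv2.imwrite(f"pics/{n}0.png",f[:,:,::-1]); c=calibration(n); print(n,c)
o=get_obs();print(o)
E
```

```text
pics
scene {'fx': 434.48533684522533, 'fy': 434.48533684522533, 'cx': 315.5489867006614, 'cy': 204.28629256935778, 'position': array([-0.22993482, -0.52730712,  0.46697808]), 'rotation': array([-1.81580854,  0.87440141, -0.55736437])}
top {'fx': 424.7879968977721, 'fy': 424.7879968977721, 'cx': 322.2640860968928, 'cy': 199.1641418360226, 'position': array([0.47387082, 0.11876037, 1.04635028]), 'rotation': array([-2.20621105,  2.20936729, -0.07190133])}
{'clock': 0.1, 'joints': array([ 1.03186239e+00,  2.21178974e-01,  1.52748884e+00,  1.76062145e-05,
        1.39465920e+00, -1.26090603e-01]), 'qvel': array([-0.00053266, -0.00167763, -0.00062865, -0.00080882,  0.00081904,
        0.00116581]), 'joint_torque': array([ 2.17745855e-04, -4.98248506e+01, -3.90543687e+01, -2.48113174e-04,
        5.69180687e-03, -2.40509002e-05]), 'position': array([0.25049465, 0.57206139, 0.2472931 ]), 'tool_rot': array([-6.43782378e-01, -3.07432633e+00,  2.56573993e-03]), 'ft_force': array([ 0.49980421,  0.04443434, -0.23341941]), 'torque': array([ 0.0449562 , -0.03592395, -0.03381564]), 'grasp_force': 0.0, 'opening': 1.0001858390106722}
```

View pics/top0.png

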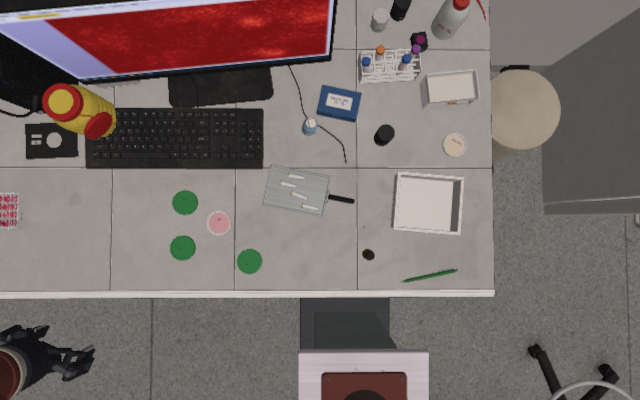

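View pics/scene0.png

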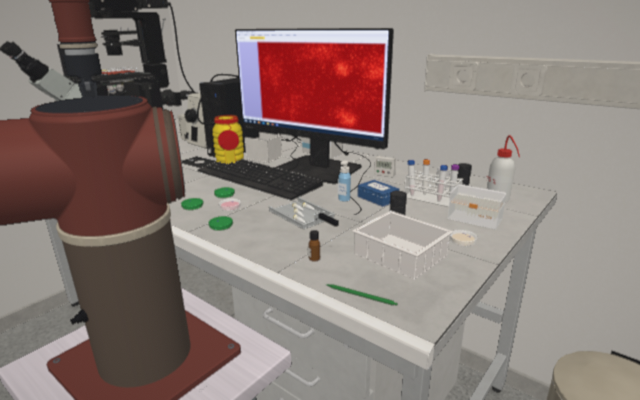

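Top view: the tray is at (297,190) with its handle to the right ending at (353,200), and the tub is at (428,203). The flat disc candidates are pink (219,223), beige (455,145), and green look-alikes at (185,203), (183,248) and (249,261). By the colour description, pink is petri_1 and beige is petri_0. The black can among the work is at (385,135); the one behind the rack, at (419,41), isn't part of the job. The spray bottle is at (310,126) and the brown bottle at (368,254).

```bash
cat > h.py <<'E'
from station import *
import cv2, numpy as np
from scipy.spatial.transform import Rotation as R
def ray(n,u,v,z):
    c=calibration(n); d=R.from_rotvec(c["rotation"]).apply([(u-c["cx"])/c["fx"],(v-c["cy"])/c["fy"],1])
    p=np.array(c["position"]); return (p+d*(z-p[2])/d[2])[:2]
def blob(f,roi,cond,n,z,show=True):
    x0,y0,x1,y1=roi; hsv=cv2.cvtColor(f,cv2.COLOR_RGB2HSV)[y0:y1,x0:x1].astype(int)
    m=cond(hsv[...,0],hsv[...,1],hsv[...,2]).astype(np.uint8)
    k,l,s,c=cv2.connectedComponentsWithStats(m); i=1+np.argmax(s[1:,4])
    ct=max(cv2.findContours((l==i).astype(np.uint8),0,cv2.CHAIN_APPROX_NONE)[0],key=len)
    r=cv2.minAreaRect(ct); box=cv2.boxPoints(r)+[x0,y0]
    u,v=c[i]+[x0,y0]; rc=np.array(r[0])+[x0,y0]
    print("px",u.round(1),v.round(1),"area",s[i,4],"bbox",s[i,:4],"xy",ray(n,u,v,z).round(4),"rectc",ray(n,*rc,z).round(4),"box",[ray(n,*b,z).round(4).tolist() for b in box])
E
python3 - <<'E'
from h import *
f=cv2.imread("pics/top0.png")[:,:,::-1].copy()
print("handle");blob(f,(318,180,365,215),lambda h,s,v:v<60,"top",.032)
print("tray");blob(f,(255,158,332,222),lambda h,s,v:(h>90)&(s>12)&(v>90),"top",.008)
print("tub");blob(f,(385,165,475,242),lambda h,s,v:v>200,"top",.06)
print("pink");blob(f,(200,205,237,240),lambda h,s,v:((h>160)|(h<12))&(s>40),"top",.012)
print("beige");blob(f,(438,127,472,162),lambda h,s,v:(s>25)&(v>150),"top",.012)
print("brown");blob(f,(355,243,380,265),lambda h,s,v:v<70,"top",.064)
print("can");blob(f,(370,120,400,150),lambda h,s,v:v<60,"top",.068)
print("spray");blob(f,(298,112,322,140),lambda h,s,v:(h>85)&(h<120)&(s>60),"top",.1)
for p in [(275,180),(310,175),(300,205),(345,170),(270,220),(335,215)]: print(p,cv2.cvtColor(f,cv2.COLOR_RGB2HSV)[p[1],p[0]])
c=lambda x,y,w,h,s:cv2.resize(f[y:y+h,x:x+w],(400,300),interpolation=cv2.INTER_CUBIC)
m=np.vstack([np.hstack([c(255,155,104,78,4),c(385,165,100,75,4)]),np.hstack([c(199,208,40,30,10),c(435,130,40,30,10)])])
cv2.imwrite("pics/m1.png",m[:,:,::-1])
E
```

```text
handle
px 340.5 198.5 area 107 bbox [10 15 26  8] xy [0.5217 0.0553] rectc [0.5219 0.055 ] box [[0.5231, 0.0861], [0.5328, 0.0842], [0.5207, 0.0239], [0.511, 0.0258]]
trayTraceback (most recent call last):
  File "<stdin>", line 4, in <module>
  File "h.py", line 10, in blob
    k,l,s,c=cv2.connectedComponentsWithStats(m); i=1+np.argmax(s[1:,4])
                                                     ~~~~~~~~~^^^^^^^^^
    return _wrapfunc(a, 'argmax', axis=axis, out=out, **kwds)
    return bound(*args, **kwds)
ValueError: attempt to get argmax of an empty sequence
```

Run:
```python
from h import *
f=cv2.imread("pics/top0.png")[:,:,::-1].copy()
c=lambda x,y,w,h:cv2.resize(f[y:y+h,x:x+w],(400,300),interpolation=cv2.INTER_CUBIC)
m=np.vstack([np.hstack([c(255,155,104,78),c(385,165,100,75)]),np.hstack([c(199,208,40,30),c(435,130,40,30)])])
cv2.imwrite("pics/m1.png",m[:,:,::-1])
H=cv2.cvtColor(f,cv2.COLOR_RGB2HSV)
for p in [(275,180),(310,175),(300,205),(345,170),(270,220),(335,215),(219,223),(455,145)]: print(p,H[p[1],p[0]])
for a in [("tub",(385,165,475,242),lambda h,s,v:v>200,.06),("pink",(200,205,237,240),lambda h,s,v:((h>160)|(h<12))&(s>30),.012),
("beige",(438,127,472,162),lambda h,s,v:(s>25)&(v>150),.012),("brown",(355,243,380,265),lambda h,s,v:v<70,.064),("can",(370,120,400,150),lambda h,s,v:v<60,.068),("spray",(298,112,322,140),lambda h,s,v:(h>85)&(h<120)&(s>60),.1),("tray",(255,158,332,222),lambda h,s,v:(v<168)&(v>80),.008)]:
    try: print(a[0]); blob(f,a[1],a[2],"top",a[3])
    except Exception as e: print(e)
```

```text
(275, 180) [ 15   4 144]
(310, 175) [ 12   8 151]
(300, 205) [ 30   3 149]
(345, 170) [ 12  17 147]
(270, 220) [ 14  18 154]
(335, 215) [ 13  19 158]
(219, 223) [177  66 189]
(455, 145) [ 15  50 189]
tub
px 421.3 204.8 area 2069 bbox [ 9 13 58 52] xy [ 0.5054 -0.1317] rectc [ 0.5066 -0.1345] box [[0.4516, -0.0667], [0.5694, -0.0746], [0.562, -0.2029], [0.4441, -0.1943]]
pink
px 218.9 222.7 area 352 bbox [ 9  8 21 21] xy [0.4644 0.3489] rectc [0.4636 0.3486] box [[0.4878, 0.373], [0.4877, 0.3247], [0.4394, 0.3243], [0.4395, 0.3725]]
beige
px 453.7 144.9 area 335 bbox [ 6  8 21 21] xy [ 0.6549 -0.226 ] rectc [ 0.6545 -0.2268] box [[0.6794, -0.2023], [0.6795, -0.2521], [0.6298, -0.2512], [0.6297, -0.2016]]
brown
px 367.9 254.3 area 89 bbox [ 8  6 11 11] xy [ 0.3914 -0.0056] rectc [ 0.3915 -0.0055] box [[0.3888, 0.0109], [0.4063, 0.0021], [0.3942, -0.0219], [0.3768, -0.013]]
can
px 383.6 134.7 area 299 bbox [ 4  5 20 21] xy [ 0.6687 -0.0435] rectc [ 0.6685 -0.0427] box [[0.6632, -0.0117], [0.6997, -0.0482], [0.6739, -0.0737], [0.6375, -0.0372]]
spray
px 307.0 129.0 area 66 bbox [ 4 10 14 12] xy [0.6748 0.1342] rectc [0.6746 0.133 ] box [[0.6701, 0.1505], [0.6908, 0.1412], [0.679, 0.1154], [0.6584, 0.1248]]
tray
px 293.3 189.9 area 4652 bbox [ 0  0 77 64] xy [0.544  0.1692] rectc [0.545 0.17 ] box [[0.6224, 0.2632], [0.6226, 0.0768], [0.4679, 0.0772], [0.4682, 0.2623]]
```

View pics/m1.png

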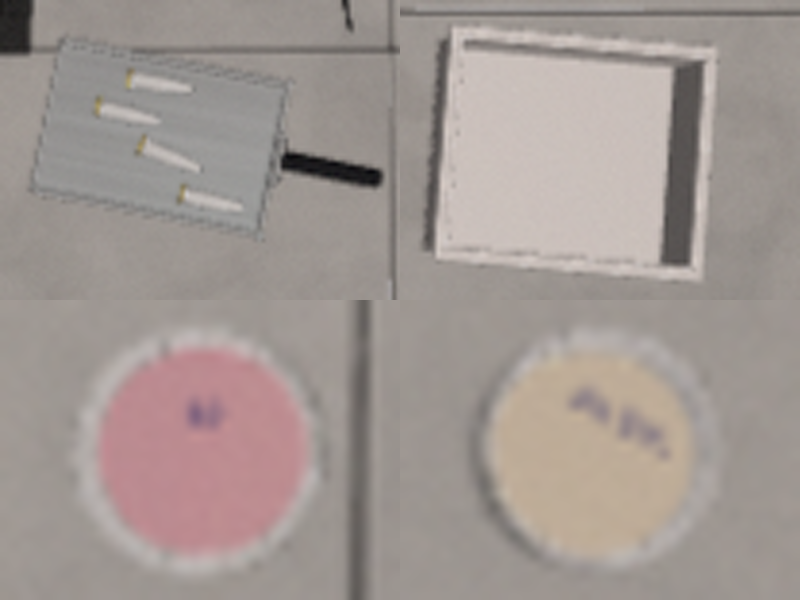

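The enlarged crop confirms these. Top left, the tray has its open lip at the left, the handle at the right and four tubes lying along it. Top right is the tub, opening long across the image. Bottom left is pink petri_1, with its text almost level. Bottom right is beige petri_0, with its text turned about 31°. The text gives the direction of each dish's flats.

```bash
cat >> h.py <<'E'
def delta(o,p=None,yaw=None,tilt=0):
    "shift in tool axes (cm) from now to p; turn rotvec in tool axes to tool y at world yaw, front (tool x) tipped down by tilt"
    T=R.from_rotvec(o["tool_rot"])
    if p is not None: print("shift cm",(T.inv().apply(np.array(p)-o["position"])*100).round(2))
    if yaw is not None:
        y=np.array([np.cos(yaw),np.sin(yaw),0]);z=np.array([0,0,-1.]);x=np.cross(y,z)
        W=R.from_matrix(np.stack([x,y,z],1))*R.from_rotvec([0,-tilt,0])
        print("turn",(T.inv()*W).as_rotvec().round(4))
def pr(o):
    M=R.from_rotvec(o["tool_rot"]).as_matrix()
    print("t",round(o["clock"],2),"pos",o["position"].round(4),"z",M[:,2].round(3),"yawy",np.degrees(np.arctan2(M[1,1],M[0,1])).round(2),"J",o["joints"].round(2),"F",o["ft_force"].round(1),"open",round(o["opening"]*85.4,1),"gf",round(o["grasp_force"],1))
E
python3 - <<'E'
from h import *
tc=[np.array(ray("top",255+u/3.846,155+v/3.846,z)) for u,v,z in [(65,38,.011),(288,82,.013),(262,237,.013),(33,190,.011)]]
print("tray",np.array(tc).round(4).tolist(),"c",np.mean(tc,0).round(4)); d=(tc[0]+tc[3]-tc[1]-tc[2]); print("yaw",np.degrees(np.arctan2(d[1],d[0])), np.linalg.norm(d)/2)
d/=np.linalg.norm(d); print("grip",np.mean(tc,0)-.108*d)
ub=[np.array(ray("top",385+u/4,165+v/4,.06)) for u,v in [(52,25),(317,47),(303,282),(33,258)]]
print("tub",np.array(ub).round(4).tolist(),np.mean(ub,0).round(4)); d=ub[0]+ub[3]-ub[1]-ub[2]; print(np.degrees(np.arctan2(d[1],d[0])))
P=ray("top",199+20.5,208+15,.014);B=ray("top",435+20.,130+15.3,.014);print(P,B)
for (a,b) in [((199+20.,208+15.),(199+22,208+14.8)),((455,145),(455+9,145+5.5))]:
    q=ray("top",*b,.014)-ray("top",*a,.014);print(np.degrees(np.arctan2(q[1],q[0]))%90)
delta(get_obs(),(.5219,.055,.12),np.radians(-11))
E
```

```text
tray [[0.6051, 0.2215], [0.5769, 0.0798], [0.4786, 0.0966], [0.5085, 0.2413]] c [0.5423 0.1598]
yaw 78.5099079857402 0.14611896599495905
grip [0.52075664 0.05396414]
tub [[0.5841, -0.0779], [0.5712, -0.2337], [0.4338, -0.2232], [0.4481, -0.0654]] [ 0.5093 -0.1501]
85.03625797702858
[0.46360373 0.34698808] [ 0.65345653 -0.2285883 ]
5.615133923103599
58.36463081545277
shift cm [-45.61 -36.45  12.78]
turn [-1.6000e-03  1.0000e-03  1.3499e+00]
```

Emit:
drive_tool([
  {"tx": -2.85,"ty": -2.28,"tz": 0.8},
  {"tx": -2.85,"ty": -2.28,"tz": 0.8},
  {"tx": -2.85,"ty": -2.28,"tz": 0.8},
  {"tx": -2.85,"ty": -2.28,"tz": 0.8},
  {"tx": -2.85,"ty": -2.28,"tz": 0.8},
  {"tx": -2.85,"ty": -2.28,"tz": 0.8},
  {"tx": -2.85,"ty": -2.28,"tz": 0.8},
  {"tx": -2.85,"ty": -2.28,"tz": 0.8},
  {"tx": -2.85,"ty": -2.28,"tz": 0.8},
  {"tx": -2.85,"ty": -2.28,"tz": 0.8},
  {"tx": -2.85,"ty": -2.28,"tz": 0.8},
  {"tx": -2.85,"ty": -2.28,"tz": 0.8},
  {"tx": -2.85,"ty": -2.28,"tz": 0.8},
  {"tx": -2.85,"ty": -2.28,"tz": 0.8},
  {"tx": -2.85,"ty": -2.28,"tz": 0.8},
  {"tx": -2.85,"ty": -2.28,"tz": 0.8},
  {"rz": 0.1235},
  {"rz": 0.1235},
  {"rz": 0.1235},
  {"rz": 0.1235},
])

```text
validation failed for argument at $.mo...
```

Emit:
drive_tool([
  {"rz": 0.1235},
  {"rz": 0.1235},
  {"rz": 0.1235},
  {"rz": 0.1235},
  {"rz": 0.1235},
  {"rz": 0.1235},
  {"rz": 0.1235,"claw": 5.0},
  {},
  {},
])

```text
validation failed for argument at $.mo...
```

Run:
```python
from h import *
o=get_obs();pr(o);delta(o,(.5213,.0545,.024),np.radians(-11.5))
f=grab_frame("top");blob(f,(318,180,365,215),lambda h,s,v:v<60,"top",.032)
```

```text
t 0.1 pos [0.2505 0.5721 0.2473] z [-0.001 -0.001 -1.   ] yawy 66.35 J [ 1.03  0.22  1.53  0.    1.39 -0.13] F [ 0.5  0.  -0.2] open 85.4 gf 0.0
shift cm [-45.58 -36.5   22.38]
turn [-1.6000e-03  1.0000e-03  1.3587e+00]
px 340.5 198.5 area 106 bbox [10 15 26  8] xy [0.5217 0.0553] rectc [0.5217 0.0551] box [[0.5231, 0.0861], [0.5323, 0.0843], [0.5202, 0.024], [0.511, 0.0258]]
```

Emit:
drive_tool([
  {"claw": 8.5,"tx": -2.85,"ty": -2.28,"tz": 0.8,"rx": 0,"ry": 0,"rz": 0},
])

```text
clock: 0.23
position: [0.2659, 0.5438, 0.2413]
tool_rot: [-0.638, -3.075, -0.007]
ft_force: [1.0, -0.1, 1.4]
opening: 0.996
grasp_force: 0.0
```

Emit:
drive_tool([
  {"claw": 8.5,"tx": -2.85,"ty": -2.28,"tz": 0.8,"rx": 0,"ry": 0,"rz": 0},
  {"claw": 8.5,"tx": -2.85,"ty": -2.28,"tz": 0.8,"rx": 0,"ry": 0,"rz": 0},
  {"claw": 8.5,"tx": -2.85,"ty": -2.28,"tz": 0.8,"rx": 0,"ry": 0,"rz": 0},
  {"claw": 8.5,"tx": -2.85,"ty": -2.28,"tz": 0.8,"rx": 0,"ry": 0,"rz": 0},
  {"claw": 8.5,"tx": -2.85,"ty": -2.28,"tz": 0.8,"rx": 0,"ry": 0,"rz": 0},
  {"claw": 8.5,"tx": -2.85,"ty": -2.28,"tz": 0.8,"rx": 0,"ry": 0,"rz": 0},
  {"claw": 8.5,"tx": -2.85,"ty": -2.28,"tz": 0.8,"rx": 0,"ry": 0,"rz": 0},
  {"claw": 8.5,"tx": -2.85,"ty": -2.28,"tz": 0.8,"rx": 0,"ry": 0,"rz": 0},
  {"claw": 8.5,"tx": -2.85,"ty": -2.28,"tz": 0.8,"rx": 0,"ry": 0,"rz": 0},
  {"claw": 8.5,"tx": -2.85,"ty": -2.28,"tz": 0.8,"rx": 0,"ry": 0,"rz": 0},
  {"claw": 8.5,"tx": -2.85,"ty": -2.28,"tz": 0.8,"rx": 0,"ry": 0,"rz": 0},
  {"claw": 8.5,"tx": -2.85,"ty": -2.28,"tz": 0.8,"rx": 0,"ry": 0,"rz": 0},
  {"claw": 8.5,"tx": -2.85,"ty": -2.28,"tz": 0.8,"rx": 0,"ry": 0,"rz": 0},
  {"claw": 8.5,"tx": -2.85,"ty": -2.28,"tz": 0.8,"rx": 0,"ry": 0,"rz": 0},
  {"claw": 8.5,"tx": -2.85,"ty": -2.28,"tz": 0.8,"rx": 0,"ry": 0,"rz": 0},
])

```text
clock: 1.48
position: [0.5225, 0.0536, 0.1198]
tool_rot: [-0.644, -3.075, -0.0]
ft_force: [-0.2, 0.7, -0.2]
opening: 0.994
grasp_force: 0.0
```

Emit:
drive_tool([
  {"claw": 5,"tx": 0,"ty": 0,"tz": 0,"rx": 0,"ry": 0,"rz": 0.1235},
  {"claw": 5,"tx": 0,"ty": 0,"tz": 0,"rx": 0,"ry": 0,"rz": 0.1235},
  {"claw": 5,"tx": 0,"ty": 0,"tz": 0,"rx": 0,"ry": 0,"rz": 0.1235},
  {"claw": 5,"tx": 0,"ty": 0,"tz": 0,"rx": 0,"ry": 0,"rz": 0.1235},
  {"claw": 5,"tx": 0,"ty": 0,"tz": 0,"rx": 0,"ry": 0,"rz": 0.1235},
  {"claw": 5,"tx": 0,"ty": 0,"tz": 0,"rx": 0,"ry": 0,"rz": 0.1235},
  {"claw": 5,"tx": 0,"ty": 0,"tz": 0,"rx": 0,"ry": 0,"rz": 0.1235},
  {"claw": 5,"tx": 0,"ty": 0,"tz": 0,"rx": 0,"ry": 0,"rz": 0.1235},
  {"claw": 5,"tx": 0,"ty": 0,"tz": 0,"rx": 0,"ry": 0,"rz": 0.1235},
  {"claw": 5,"tx": 0,"ty": 0,"tz": 0,"rx": 0,"ry": 0,"rz": 0.1235},
  {"claw": 5,"tx": 0,"ty": 0,"tz": 0,"rx": 0,"ry": 0,"rz": 0.1235},
  {"claw": 5,"tx": 0,"ty": 0,"tz": 0,"rx": 0,"ry": 0,"rz": 0},
  {"claw": 5,"tx": 0,"ty": 0,"tz": 0,"rx": 0,"ry": 0,"rz": 0},
])

```text
clock: 2.57
position: [0.5219, 0.0554, 0.1201]
tool_rot: [-2.429, -1.992, 0.001]
ft_force: [-0.8, -0.1, 0.2]
opening: 0.585
grasp_force: 0.0
```

Run:
```python
from h import *
o=get_obs();pr(o);delta(o,(.5215,.0548,.0235),np.radians(-11.5))
```

```text
t 2.57 pos [0.5219 0.0554 0.1201] z [-0.  0. -1.] yawy -11.27 J [-0.04  0.11  1.9  -0.    1.13  0.15] F [-0.8 -0.1  0.2] open 50.0 gf 0.0
shift cm [-0.07 -0.02  9.66]
turn [-0.0004  0.0001  0.0039]
```

Emit:
drive_tool([
  {"claw": 5,"tx": 0,"ty": 0,"tz": 3,"rx": 0,"ry": 0,"rz": 0.004},
  {"claw": 5,"tx": 0,"ty": 0,"tz": 3,"rx": 0,"ry": 0,"rz": 0},
  {"claw": 5,"tx": 0,"ty": 0,"tz": 2,"rx": 0,"ry": 0,"rz": 0},
  {"claw": 5,"tx": 0,"ty": 0,"tz": 1.6,"rx": 0,"ry": 0,"rz": 0},
  {"claw": 5,"tx": 0,"ty": 0,"tz": 0,"rx": 0,"ry": 0,"rz": 0},
  {"claw": 0,"tx": 0,"ty": 0,"tz": 0,"rx": 0,"ry": 0,"rz": 0},
  {"claw": 0,"tx": 0,"ty": 0,"tz": 0,"rx": 0,"ry": 0,"rz": 0},
  {"claw": 0,"tx": 0,"ty": 0,"tz": 0,"rx": 0,"ry": 0,"rz": 0},
  {"claw": 0,"tx": 0,"ty": 0,"tz": 0,"rx": 0,"ry": 0,"rz": 0},
  {"claw": 0,"tx": 0,"ty": 0,"tz": 0,"rx": 0,"ry": 0,"rz": 0},
  {"claw": 0,"tx": 0,"ty": 0,"tz": 0,"rx": 0,"ry": 0,"rz": 0},
  {"claw": 0,"tx": 0,"ty": 0,"tz": 0,"rx": 0,"ry": 0,"rz": 0},
], grip_force=90)

```text
clock: 3.57
position: [0.5234, 0.0554, 0.026]
tool_rot: [2.435, 1.982, 0.003]
ft_force: [-0.5, 1.1, 6.4]
opening: 0.117
grasp_force: 88.1
```

Run:
```python
from h import *
o=get_obs();pr(o);delta(o,(.5215,.0548,.0235),np.radians(-11.5))
```

```text
t 3.57 pos [0.5234 0.0554 0.026 ] z [ 0.003 -0.    -1.   ] yawy -11.7 J [-0.04  0.27  1.94  0.    0.94  0.16] F [-0.5  1.1  6.4] open 10.0 gf 88.1
shift cm [-0.1  -0.18  0.25]
turn [ 0.0028 -0.0005 -0.0035]
```

Emit:
drive_tool([
  {"claw": 0,"tx": 0,"ty": 0,"tz": -0.7,"rx": 0,"ry": 0,"rz": 0},
  {"claw": 0,"tx": 0,"ty": 0,"tz": -1.5,"rx": 0,"ry": 0,"rz": 0},
  {"claw": 0,"tx": 0,"ty": 0,"tz": -2,"rx": 0,"ry": 0,"rz": 0},
  {"claw": 0,"tx": 0,"ty": 0,"tz": -2.5,"rx": 0,"ry": 0,"rz": 0},
  {"claw": 0,"tx": 0,"ty": 0,"tz": -2.5,"rx": 0,"ry": 0,"rz": 0},
  {"claw": 0,"tx": 0,"ty": 0,"tz": -2.5,"rx": 0,"ry": 0,"rz": 0},
  {"claw": 0,"tx": 0,"ty": 0,"tz": -2.2,"rx": 0,"ry": 0,"rz": 0},
  {"claw": 0,"tx": 0,"ty": 0,"tz": -1.5,"rx": 0,"ry": 0,"rz": 0},
  {"claw": 0,"tx": 0,"ty": 0,"tz": -1,"rx": 0,"ry": 0,"rz": 0},
  {"claw": 0,"tx": 0,"ty": 0,"tz": -0.5,"rx": 0,"ry": 0,"rz": 0},
  {"claw": 0,"tx": 0,"ty": 0,"tz": 0,"rx": 0,"ry": 0,"rz": 0},
])

```text
clock: 4.48
position: [0.5224, 0.0554, 0.1942]
tool_rot: [2.436, 1.983, 0.002]
ft_force: [1.2, -0.6, -1.5]
opening: 0.118
grasp_force: 88.0
```

Emit:
drive_tool([
  {"claw": 0,"tx": -0.7,"ty": 0,"tz": 0,"rx": 0,"ry": 0,"rz": 0},
  {"claw": 0,"tx": -1.4,"ty": 0.2,"tz": 0,"rx": 0,"ry": 0,"rz": 0},
  {"claw": 0,"tx": -2.1,"ty": 0.3,"tz": 0,"rx": 0,"ry": 0,"rz": 0},
  {"claw": 0,"tx": -2.7,"ty": 0.4,"tz": 0,"rx": 0,"ry": 0,"rz": 0},
  {"claw": 0,"tx": -3,"ty": 0.4,"tz": 0,"rx": 0,"ry": 0,"rz": 0},
  {"claw": 0,"tx": -3,"ty": 0.4,"tz": 0,"rx": 0,"ry": 0,"rz": 0},
  {"claw": 0,"tx": -3,"ty": 0.4,"tz": 0,"rx": 0,"ry": 0,"rz": 0},
  {"claw": 0,"tx": -3,"ty": 0.4,"tz": 0,"rx": 0,"ry": 0,"rz": 0},
  {"claw": 0,"tx": -3,"ty": 0.4,"tz": 0,"rx": 0,"ry": 0,"rz": 0},
  {"claw": 0,"tx": -3,"ty": 0.4,"tz": 0,"rx": 0,"ry": 0,"rz": 0},
  {"claw": 0,"tx": -3,"ty": 0.4,"tz": 0,"rx": 0,"ry": 0,"rz": 0},
  {"claw": 0,"tx": -2.7,"ty": 0.4,"tz": 0,"rx": 0,"ry": 0,"rz": 0},
  {"claw": 0,"tx": -2.2,"ty": 0.3,"tz": 0,"rx": 0,"ry": 0,"rz": 0},
  {"claw": 0,"tx": -1.7,"ty": 0.2,"tz": 0,"rx": 0,"ry": 0,"rz": 0},
  {"claw": 0,"tx": -1.1,"ty": 0,"tz": 0,"rx": 0,"ry": 0,"rz": 0},
  {"claw": 0,"tx": -0.6,"ty": 0,"tz": 0,"rx": 0,"ry": 0,"rz": 0},
  {"claw": 0,"tx": 0,"ty": 0,"tz": 0,"rx": 0,"ry": 0,"rz": -0.04},
  {"claw": 0,"tx": 0,"ty": 0,"tz": 0,"rx": 0,"ry": 0,"rz": -0.04},
  {"claw": 0,"tx": 0,"ty": 0,"tz": 0,"rx": 0,"ry": 0,"rz": -0.035},
  {"claw": 0,"tx": 0,"ty": 0,"tz": 0,"rx": 0,"ry": 0,"rz": 0},
])

```text
clock: 6.15
position: [0.4932, -0.3075, 0.1924]
tool_rot: [-2.315, -2.121, 0.0]
ft_force: [0.3, -0.1, -1.7]
opening: 0.12
grasp_force: 87.9
```

Run:
```python
from h import *
o=get_obs();pr(o);delta(o,(.495,-.31,.195),np.radians(-5))
f=grab_frame("top");g=grab_frame("scene");cv2.imwrite("pics/a.png",np.hstack([f[130:280,290:490],g[130:280,250:450]])[:,:,::-1].repeat(2,0).repeat(2,1))
```

```text
t 6.15 pos [ 0.4932 -0.3075  0.1924] z [-0.001  0.001 -1.   ] yawy -5.02 J [-0.69  0.16  1.7   0.    1.28 -0.61] F [ 0.3 -0.1 -1.7] open 10.2 gf 87.9
shift cm [-0.23  0.2  -0.26]
turn [-0.0013 -0.0012 -0.0004]
```

View pics/a.png

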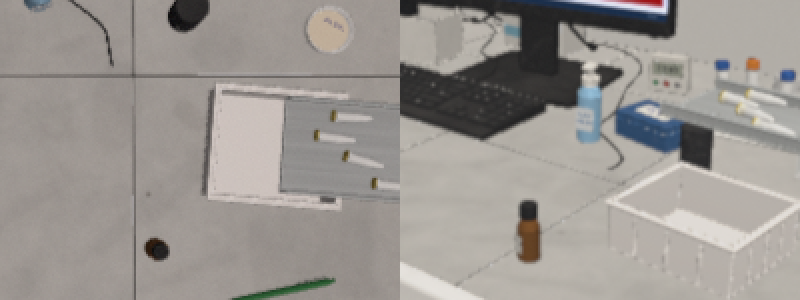

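The tray is held level with all four tubes on it. In the top view its lip, at about (430,202), is over the tub opening and centred across it. Next I tip it.

Emit:
drive_tool([
  {"claw": 0,"tx": 0,"ty": 0.2,"tz": -0.2,"rx": 0,"ry": -0.03,"rz": 0},
  {"claw": 0,"tx": 0,"ty": 0,"tz": 0,"rx": 0,"ry": -0.05,"rz": 0},
  {"claw": 0,"tx": 0,"ty": 0,"tz": 0,"rx": 0,"ry": -0.05,"rz": 0},
  {"claw": 0,"tx": 0,"ty": 0,"tz": 0,"rx": 0,"ry": -0.05,"rz": 0},
  {"claw": 0,"tx": 0,"ty": 0,"tz": 0,"rx": 0,"ry": -0.05,"rz": 0},
  {"claw": 0,"tx": 0,"ty": 0,"tz": 0,"rx": 0,"ry": -0.05,"rz": 0},
  {"claw": 0,"tx": 0,"ty": 0,"tz": 0,"rx": 0,"ry": -0.05,"rz": 0},
  {"claw": 0,"tx": 0,"ty": 0,"tz": 0,"rx": 0,"ry": -0.04,"rz": 0},
  {"claw": 0,"tx": 0,"ty": 0,"tz": 0,"rx": 0,"ry": -0.04,"rz": 0},
  {"claw": 0,"tx": 0,"ty": 0,"tz": 0,"rx": 0,"ry": -0.04,"rz": 0},
  {"claw": 0,"tx": 0,"ty": 0,"tz": 0,"rx": 0,"ry": -0.04,"rz": 0},
  {"claw": 0,"tx": 0,"ty": 0,"tz": 0,"rx": 0,"ry": -0.04,"rz": 0},
  {"claw": 0,"tx": 0,"ty": 0,"tz": 0,"rx": 0,"ry": -0.04,"rz": 0},
  {"claw": 0,"tx": 0,"ty": 0,"tz": 0,"rx": 0,"ry": -0.04,"rz": 0},
  {"claw": 0,"tx": 0,"ty": 0,"tz": 0,"rx": 0,"ry": -0.04,"rz": 0},
  {"claw": 0,"tx": 0,"ty": 0,"tz": 0,"rx": 0,"ry": -0.04,"rz": 0},
  {"claw": 0,"tx": 0,"ty": 0,"tz": 0,"rx": 0,"ry": 0,"rz": 0},
  {"claw": 0,"tx": 0,"ty": 0,"tz": 0,"rx": 0,"ry": 0,"rz": 0},
  {"claw": 0,"tx": 0,"ty": 0,"tz": 0,"rx": 0,"ry": 0,"rz": 0},
  {"claw": 0,"tx": 0,"ty": 0,"tz": 0,"rx": 0,"ry": 0,"rz": 0},
])

```text
clock: 7.92
position: [0.4958, -0.3088, 0.1958]
tool_rot: [1.914, 1.748, -0.686]
ft_force: [-0.0, 0.0, -1.0]
opening: 0.117
grasp_force: 88.1
```

Run:
```python
from h import *
o=get_obs();pr(o);delta(o,(.495,-.31,.195),np.radians(-5))
f=grab_frame("top");g=grab_frame("scene");cv2.imwrite("pics/b.png",np.hstack([f[130:280,290:490],g[130:280,330:530]])[:,:,::-1].repeat(2,0).repeat(2,1))
```

```text
t 7.92 pos [ 0.4958 -0.3088  0.1958] z [-0.056 -0.634 -0.772] yawy -5.16 J [-0.36  0.11  1.9  -0.77  1.07  0.1 ] F [-0.  0. -1.] open 10.0 gf 88.1
shift cm [-0.05 -0.07  0.14]
turn [ 0.      0.6893 -0.003 ]
```

View pics/b.png

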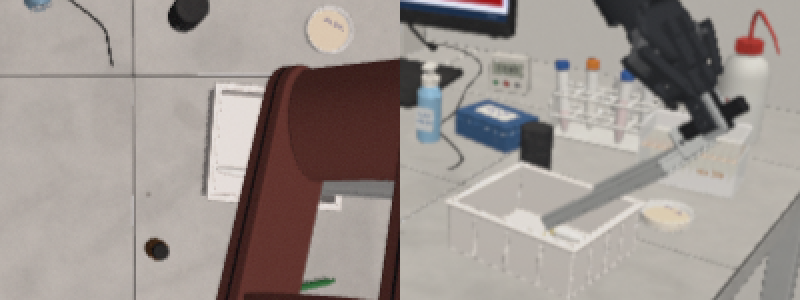

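The scene view shows the tray tipped with its lip inside the tub rim, and a tube cap near (403,246). I level it again and check it is empty.

Emit:
drive_tool([
  {"claw": 0,"tx": 0,"ty": 0,"tz": 0,"rx": 0,"ry": 0.05,"rz": 0},
  {"claw": 0,"tx": 0,"ty": 0,"tz": 0,"rx": 0,"ry": 0.08,"rz": 0},
  {"claw": 0,"tx": 0,"ty": 0,"tz": 0,"rx": 0,"ry": 0.09,"rz": 0},
  {"claw": 0,"tx": 0,"ty": 0,"tz": 0,"rx": 0,"ry": 0.09,"rz": 0},
  {"claw": 0,"tx": 0,"ty": 0,"tz": 0,"rx": 0,"ry": 0.09,"rz": 0},
  {"claw": 0,"tx": 0,"ty": 0,"tz": 0,"rx": 0,"ry": 0.09,"rz": 0},
  {"claw": 0,"tx": 0,"ty": 0,"tz": 0,"rx": 0,"ry": 0.09,"rz": 0},
  {"claw": 0,"tx": 0,"ty": 0,"tz": 0,"rx": 0,"ry": 0.07,"rz": 0},
  {"claw": 0,"tx": 0,"ty": 0,"tz": 0,"rx": 0,"ry": 0.04,"rz": 0},
  {"claw": 0,"tx": 0,"ty": 0,"tz": 0,"rx": 0,"ry": 0,"rz": 0},
])

```text
clock: 8.85
position: [0.4952, -0.3109, 0.1958]
tool_rot: [2.321, 2.116, 0.001]
ft_force: [-0.0, -0.4, -1.4]
opening: 0.116
grasp_force: 88.0
```

Run:
```python
from h import *
o=get_obs();pr(o);delta(o,(.5215,.0548,.15),np.radians(-11.5))
f=grab_frame("top");g=grab_frame("scene");cv2.imwrite("pics/c.png",np.hstack([f[130:280,380:580],g[130:280,330:530]])[:,:,::-1].repeat(2,0).repeat(2,1))
```

```text
t 8.85 pos [ 0.4952 -0.3109  0.1958] z [ 0.001  0.    -1.   ] yawy -5.3 J [-0.7   0.17  1.69  0.    1.29 -0.6 ] F [-0.  -0.4 -1.4] open 9.9 gf 88.0
shift cm [36.65 -0.76  4.59]
turn [ 0.0008 -0.0005  0.1083]
```

View pics/c.png

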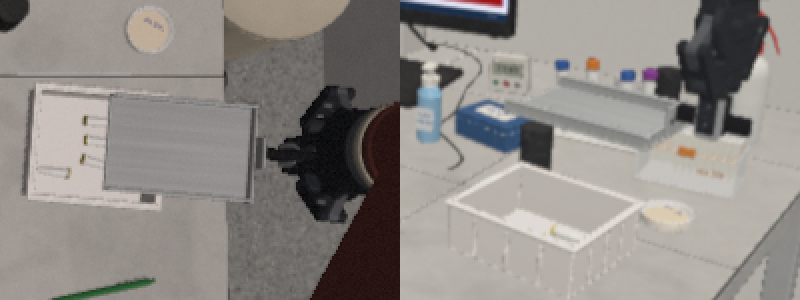

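The tray floor is empty and all four tubes are in the tub, with caps at crop (86,120), (87,140), (84,159) and (68,173). I set the tray back down where it was.

Emit:
drive_tool([
  {"claw": 0,"tx": 1.5,"ty": 0,"tz": 0,"rx": 0,"ry": 0,"rz": 0},
  {"claw": 0,"tx": 3,"ty": 0,"tz": 0,"rx": 0,"ry": 0,"rz": 0},
  {"claw": 0,"tx": 3,"ty": -0.1,"tz": 0,"rx": 0,"ry": 0,"rz": 0},
  {"claw": 0,"tx": 3,"ty": -0.1,"tz": 0,"rx": 0,"ry": 0,"rz": 0},
  {"claw": 0,"tx": 3,"ty": -0.1,"tz": 0,"rx": 0,"ry": 0,"rz": 0},
  {"claw": 0,"tx": 3,"ty": -0.1,"tz": 0,"rx": 0,"ry": 0,"rz": 0},
  {"claw": 0,"tx": 3,"ty": -0.1,"tz": 0,"rx": 0,"ry": 0,"rz": 0},
  {"claw": 0,"tx": 3,"ty": -0.1,"tz": 0,"rx": 0,"ry": 0,"rz": 0},
  {"claw": 0,"tx": 3,"ty": -0.1,"tz": 0,"rx": 0,"ry": 0,"rz": 0},
  {"claw": 0,"tx": 3,"ty": -0.1,"tz": 0,"rx": 0,"ry": 0,"rz": 0},
  {"claw": 0,"tx": 3,"ty": 0,"tz": 0,"rx": 0,"ry": 0,"rz": 0},
  {"claw": 0,"tx": 3,"ty": 0,"tz": 0,"rx": 0,"ry": 0,"rz": 0},
  {"claw": 0,"tx": 1.5,"ty": 0,"tz": 0,"rx": 0,"ry": 0,"rz": 0},
  {"claw": 0,"tx": 0.6,"ty": 0,"tz": 2,"rx": 0,"ry": 0,"rz": 0.058},
  {"claw": 0,"tx": 0,"ty": 0,"tz": 3,"rx": 0,"ry": 0,"rz": 0.05},
  {"claw": 0,"tx": 0,"ty": 0,"tz": 3,"rx": 0,"ry": 0,"rz": 0},
  {"claw": 0,"tx": 0,"ty": 0,"tz": 3,"rx": 0,"ry": 0,"rz": 0},
  {"claw": 0,"tx": 0,"ty": 0,"tz": 2.5,"rx": 0,"ry": 0,"rz": 0},
  {"claw": 0,"tx": 0,"ty": 0,"tz": 1.5,"rx": 0,"ry": 0,"rz": 0},
  {"claw": 0,"tx": 0,"ty": 0,"tz": 0,"rx": 0,"ry": 0,"rz": 0},
])

```text
clock: 10.62
position: [0.516, 0.0582, 0.0414]
tool_rot: [-2.424, -1.991, 0.009]
ft_force: [-1.4, 0.7, -2.9]
opening: 0.123
grasp_force: 88.0
```

Run:
```python
from h import *
o=get_obs();pr(o);delta(o,(.5215,.0548,.026),np.radians(-11.5))
```

```text
t 10.62 pos [0.516  0.0582 0.0414] z [-0.008 -0.    -1.   ] yawy -11.2 J [-0.04  0.23  1.94 -0.    0.98  0.16] F [-1.4  0.7 -2.9] open 10.5 gf 88.0
shift cm [-0.22  0.61  1.53]
turn [-0.0074  0.0017  0.0053]
```

Emit:
drive_tool([
  {"claw": 0,"tx": 0,"ty": 0,"tz": 0.8,"rx": 0,"ry": 0,"rz": 0},
  {"claw": 0,"tx": 0,"ty": 0,"tz": 0.5,"rx": 0,"ry": 0,"rz": 0},
  {"claw": 0,"tx": 0,"ty": 0,"tz": 0.1,"rx": 0,"ry": 0,"rz": 0},
  {"claw": 0,"tx": 0,"ty": 0,"tz": 0,"rx": 0,"ry": 0,"rz": 0},
  {"claw": 0,"tx": 0,"ty": 0,"tz": 0,"rx": 0,"ry": 0,"rz": 0},
])

```text
clock: 11.03
position: [0.521, 0.0567, 0.0322]
tool_rot: [2.429, 1.991, 0.002]
ft_force: [-0.9, 0.3, -2.7]
opening: 0.119
grasp_force: 88.0
```

Run:
```python
from h import *
o=get_obs();pr(o);delta(o,(.5215,.0548,.026),np.radians(-11.5))
```

```text
t 11.03 pos [0.521  0.0567 0.0322] z [ 0.002 -0.    -1.   ] yawy -11.31 J [-0.04  0.25  1.94 -0.    0.95  0.16] F [-0.9  0.3 -2.7] open 10.1 gf 88.0
shift cm [-0.18  0.08  0.62]
turn [ 0.0016 -0.0002  0.0033]
```

Emit:
drive_tool([
  {"claw": 0,"tx": 0,"ty": 0,"tz": 0.3,"rx": 0,"ry": 0,"rz": 0},
  {"claw": 0,"tx": 0,"ty": 0,"tz": 0.15,"rx": 0,"ry": 0,"rz": 0},
  {"claw": 0,"tx": 0,"ty": 0,"tz": 0.1,"rx": 0,"ry": 0,"rz": 0},
  {"claw": 0,"tx": 0,"ty": 0,"tz": 0,"rx": 0,"ry": 0,"rz": 0},
  {"claw": 0,"tx": 0,"ty": 0,"tz": 0,"rx": 0,"ry": 0,"rz": 0},
])

```text
clock: 11.45
position: [0.5207, 0.0566, 0.0262]
tool_rot: [2.43, 1.991, 0.001]
ft_force: [-0.8, -0.7, 2.6]
opening: 0.115
grasp_force: 88.5
```

Run:
```python
from h import *
o=get_obs();pr(o)
```

```text
t 11.45 pos [0.5207 0.0566 0.0262] z [ 0. -0. -1.] yawy -11.33 J [-0.04  0.26  1.94  0.    0.94  0.16] F [-0.8 -0.7  2.6] open 9.8 gf 88.5
```

Emit:
drive_tool([
  {"claw": 4,"tx": 0,"ty": 0,"tz": 0,"rx": 0,"ry": 0,"rz": 0},
  {"claw": 4,"tx": 0,"ty": 0,"tz": 0,"rx": 0,"ry": 0,"rz": 0},
  {"claw": 4,"tx": 0,"ty": 0,"tz": 0,"rx": 0,"ry": 0,"rz": 0},
  {"claw": 4,"tx": 0,"ty": 0,"tz": 0,"rx": 0,"ry": 0,"rz": 0},
  {"claw": 4,"tx": 0,"ty": 0,"tz": 0,"rx": 0,"ry": 0,"rz": 0},
  {"claw": 4,"tx": 0,"ty": 0,"tz": -1,"rx": 0,"ry": 0,"rz": 0},
  {"claw": 4,"tx": 0,"ty": 0,"tz": -2,"rx": 0,"ry": 0,"rz": 0},
  {"claw": 4,"tx": 0,"ty": 0,"tz": -3,"rx": 0,"ry": 0,"rz": 0},
  {"claw": 4,"tx": 0,"ty": 0,"tz": -3,"rx": 0,"ry": 0,"rz": 0},
  {"claw": 7.2,"tx": 0,"ty": 0,"tz": -2,"rx": 0,"ry": 0,"rz": -0.1},
  {"claw": 7.2,"tx": 0,"ty": 0,"tz": 0,"rx": 0,"ry": 0,"rz": -0.1},
  {"claw": 7.2,"tx": 0,"ty": 0,"tz": 0,"rx": 0,"ry": 0,"rz": -0.095},
  {"claw": 7.2,"tx": 0,"ty": 0,"tz": 0,"rx": 0,"ry": 0,"rz": 0},
  {"claw": 7.2,"tx": 0,"ty": 0,"tz": 0,"rx": 0,"ry": 0,"rz": 0},
])

```text
clock: 12.62
position: [0.5203, 0.0567, 0.1363]
tool_rot: [2.114, 2.324, 0.0]
ft_force: [0.4, 0.5, 0.6]
opening: 0.842
grasp_force: 0.0
```

Run:
```python
from h import *
o=get_obs();pr(o);delta(o,(.4636,.347,.016),np.radians(5.6))
f=grab_frame("top");blob(f,(200,205,237,240),lambda h,s,v:((h>160)|(h<12))&(s>30),"top",.013)
```

```text
t 12.62 pos [0.5203 0.0567 0.1363] z [ 0. -0. -1.] yawy 5.43 J [-0.04  0.09  1.89 -0.    1.16 -0.14] F [0.4 0.5 0.6] open 71.9 gf 0.0
shift cm [29.44 -2.91 12.03]
turn [ 0.0004  0.0001 -0.003 ]
px 218.9 222.7 area 352 bbox [ 9  8 21 21] xy [0.4644 0.3487] rectc [0.4636 0.3484] box [[0.4878, 0.3727], [0.4877, 0.3245], [0.4394, 0.3241], [0.4395, 0.3722]]
```

Emit:
drive_tool([
  {"claw": 7.2,"tx": 2.95,"ty": -0.28,"tz": 0,"rx": 0,"ry": 0,"rz": 0},
  {"claw": 7.2,"tx": 2.95,"ty": -0.28,"tz": 0,"rx": 0,"ry": 0,"rz": 0},
  {"claw": 7.2,"tx": 2.95,"ty": -0.28,"tz": 0,"rx": 0,"ry": 0,"rz": 0},
  {"claw": 7.2,"tx": 2.95,"ty": -0.28,"tz": 0,"rx": 0,"ry": 0,"rz": 0},
  {"claw": 7.2,"tx": 2.95,"ty": -0.28,"tz": 0,"rx": 0,"ry": 0,"rz": 0},
  {"claw": 7.2,"tx": 2.95,"ty": -0.28,"tz": 0,"rx": 0,"ry": 0,"rz": 0},
  {"claw": 7.2,"tx": 2.95,"ty": -0.28,"tz": 0,"rx": 0,"ry": 0,"rz": 0},
  {"claw": 7.2,"tx": 2.95,"ty": -0.28,"tz": 0,"rx": 0,"ry": 0,"rz": 0},
  {"claw": 7.2,"tx": 2.95,"ty": -0.28,"tz": 0,"rx": 0,"ry": 0,"rz": 0},
  {"claw": 7.2,"tx": 2.95,"ty": -0.28,"tz": 0,"rx": 0,"ry": 0,"rz": 0},
  {"claw": 7.2,"tx": 0,"ty": 0,"tz": 3,"rx": 0,"ry": 0,"rz": 0},
  {"claw": 7.2,"tx": 0,"ty": 0,"tz": 3,"rx": 0,"ry": 0,"rz": 0},
  {"claw": 7.2,"tx": 0,"ty": 0,"tz": 2,"rx": 0,"ry": 0,"rz": 0},
  {"claw": 7.2,"tx": 0,"ty": 0,"tz": 0,"rx": 0,"ry": 0,"rz": 0},
  {"claw": 7.2,"tx": 0,"ty": 0,"tz": 0,"rx": 0,"ry": 0,"rz": 0},
])

```text
clock: 13.92
position: [0.4625, 0.3469, 0.0544]
tool_rot: [-2.111, -2.325, 0.006]
ft_force: [-0.3, -0.8, 0.2]
opening: 0.844
grasp_force: 0.0
```

Run:
```python
from h import *
o=get_obs();pr(o);delta(o,(.464,.348,.016),np.radians(5.6))
```

```text
t 13.92 pos [0.4625 0.3469 0.0544] z [-0.003 -0.002 -1.   ] yawy 5.5 J [0.51 0.33 1.79 0.   1.03 0.41] F [-0.3 -0.8  0.2] open 72.1 gf 0.0
shift cm [0.1  0.18 3.84]
turn [-0.0036  0.0016 -0.0017]
```

Emit:
drive_tool([
  {"claw": 7.2,"tx": 0.1,"ty": 0.1,"tz": 2,"rx": 0,"ry": 0,"rz": 0},
  {"claw": 7.2,"tx": 0,"ty": 0,"tz": 1.2,"rx": 0,"ry": 0,"rz": 0},
  {"claw": 7.2,"tx": 0,"ty": 0,"tz": 0.5,"rx": 0,"ry": 0,"rz": 0},
  {"claw": 7.2,"tx": 0,"ty": 0,"tz": 0,"rx": 0,"ry": 0,"rz": 0},
  {"claw": 7.2,"tx": 0,"ty": 0,"tz": 0,"rx": 0,"ry": 0,"rz": 0},
  {"claw": 5,"tx": 0,"ty": 0,"tz": 0,"rx": 0,"ry": 0,"rz": 0},
  {"claw": 5,"tx": 0,"ty": 0,"tz": 0,"rx": 0,"ry": 0,"rz": 0},
  {"claw": 5,"tx": 0,"ty": 0,"tz": 0,"rx": 0,"ry": 0,"rz": 0},
  {"claw": 5,"tx": 0,"ty": 0,"tz": 0,"rx": 0,"ry": 0,"rz": 0},
  {"claw": 5,"tx": 0,"ty": 0,"tz": 0,"rx": 0,"ry": 0,"rz": 0},
], grip_force=30)

```text
clock: 14.75
position: [0.4655, 0.3491, 0.0205]
tool_rot: [2.11, 2.326, 0.003]
ft_force: [-1.5, -2.1, 5.8]
opening: 0.67
grasp_force: 31.7
```

Run:
```python
from h import *
o=get_obs();pr(o)
```

```text
t 14.75 pos [0.4655 0.3491 0.0205] z [ 0.002  0.001 -1.   ] yawy 5.58 J [ 0.51  0.39  1.79 -0.    0.96  0.41] F [-1.5 -2.1  5.8] open 57.3 gf 31.7
```

Emit:
drive_tool([
  {"claw": 5,"tx": 0,"ty": 0,"tz": -0.6,"rx": 0,"ry": 0,"rz": 0},
  {"claw": 5,"tx": 0,"ty": 0,"tz": -2,"rx": 0,"ry": 0,"rz": 0},
  {"claw": 5,"tx": 0,"ty": 0,"tz": -3,"rx": 0,"ry": 0,"rz": 0},
  {"claw": 5,"tx": 0,"ty": 0,"tz": -2.4,"rx": 0,"ry": 0,"rz": 0},
  {"claw": 5,"tx": 0,"ty": 0,"tz": -1,"rx": 0,"ry": 0,"rz": 0},
  {"claw": 5,"tx": 0,"ty": 0,"tz": 0,"rx": 0,"ry": 0,"rz": 0},
])

```text
clock: 15.25
position: [0.4669, 0.3499, 0.1126]
tool_rot: [2.109, 2.326, 0.01]
ft_force: [0.8, 0.4, -1.2]
opening: 0.668
grasp_force: 32.0
```

Run:
```python
from h import *
o=get_obs();pr(o)
f=grab_frame("top");blob(f,(318,180,365,215),lambda h,s,v:v<60,"top",.032)
cv2.imwrite("pics/d.png",cv2.resize(f[150:240,200:360],(800,450),interpolation=cv2.INTER_CUBIC)[:,:,::-1])
```

```text
t 15.25 pos [0.4669 0.3499 0.1126] z [ 0.006  0.003 -1.   ] yawy 5.59 J [0.51 0.25 1.76 0.   1.12 0.41] F [ 0.8  0.4 -1.2] open 57.1 gf 32.0
px 340.0 198.7 area 104 bbox [10 15 26  8] xy [0.5212 0.0566] rectc [0.521  0.0559] box [[0.5219, 0.0868], [0.5314, 0.0849], [0.5201, 0.025], [0.5106, 0.0268]]
```

View pics/d.png

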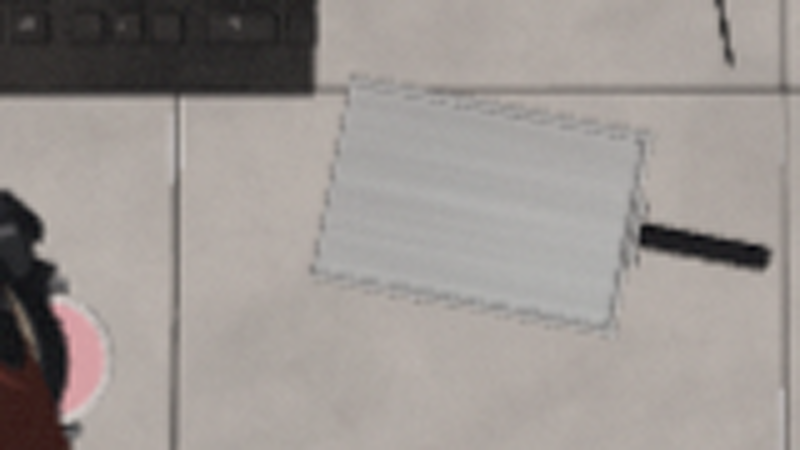

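The tray is set down level. In the top image its corners are at (270,165.6), (329.4,176.6), (322.4,216) and (262.6,204.4). The pink dish is in the gripper.

Run:
```python
from h import *
tc=[ray("top",200+u/5,150+v/5,z) for u,v,z in [(350,78,.011),(647,133,.013),(612,330,.013),(313,272,.011)]]
c=np.mean(tc,0);d=(tc[0]+tc[3]-tc[1]-tc[2]);yaw=np.degrees(np.arctan2(d[1],d[0]));d/=np.linalg.norm(d)
print(c,yaw,"from handle",np.array([.521,.0559])+.1085*d)
delta(get_obs(),(*c,.06),np.radians(yaw))
```

```text
[0.54203742 0.1622855 ] 79.15921766961138 from handle [0.54140673 0.16246367]
shift cm [-19.35   5.77   5.02]
turn [ 3.6000e-03  9.0000e-04 -1.2841e+00]
```

Emit:
drive_tool([
  {"claw": 5,"tx": -1,"ty": 0.3,"tz": 0,"rx": 0,"ry": 0,"rz": 0},
  {"claw": 5,"tx": -2.5,"ty": 0.75,"tz": 0,"rx": 0,"ry": 0,"rz": 0},
  {"claw": 5,"tx": -3,"ty": 0.9,"tz": 0,"rx": 0,"ry": 0,"rz": 0},
  {"claw": 5,"tx": -3,"ty": 0.9,"tz": 0,"rx": 0,"ry": 0,"rz": 0},
  {"claw": 5,"tx": -3,"ty": 0.9,"tz": 0,"rx": 0,"ry": 0,"rz": 0},
  {"claw": 5,"tx": -3,"ty": 0.9,"tz": 0,"rx": 0,"ry": 0,"rz": 0},
  {"claw": 5,"tx": -2.5,"ty": 0.75,"tz": 0,"rx": 0,"ry": 0,"rz": 0},
  {"claw": 5,"tx": -1.35,"ty": 0.4,"tz": 0,"rx": 0,"ry": 0,"rz": 0},
  {"claw": 5,"tx": 0,"ty": 0,"tz": 0,"rx": 0,"ry": 0,"rz": -0.117},
  {"claw": 5,"tx": 0,"ty": 0,"tz": 0,"rx": 0,"ry": 0,"rz": -0.117},
  {"claw": 5,"tx": 0,"ty": 0,"tz": 0,"rx": 0,"ry": 0,"rz": -0.117},
  {"claw": 5,"tx": 0,"ty": 0,"tz": 0,"rx": 0,"ry": 0,"rz": -0.117},
  {"claw": 5,"tx": 0,"ty": 0,"tz": 0,"rx": 0,"ry": 0,"rz": -0.117},
  {"claw": 5,"tx": 0,"ty": 0,"tz": 0,"rx": 0,"ry": 0,"rz": -0.117},
  {"claw": 5,"tx": 0,"ty": 0,"tz": 0,"rx": 0,"ry": 0,"rz": -0.117},
  {"claw": 5,"tx": 0,"ty": 0,"tz": 0,"rx": 0,"ry": 0,"rz": -0.117},
  {"claw": 5,"tx": 0,"ty": 0,"tz": 0,"rx": 0,"ry": 0,"rz": -0.117},
  {"claw": 5,"tx": 0,"ty": 0,"tz": 0,"rx": 0,"ry": 0,"rz": -0.117},
  {"claw": 5,"tx": 0,"ty": 0,"tz": 0,"rx": 0,"ry": 0,"rz": -0.114},
  {"claw": 5,"tx": 0,"ty": 0,"tz": 0,"rx": 0,"ry": 0,"rz": 0},
])

```text
clock: 16.97
position: [0.54, 0.1616, 0.107]
tool_rot: [-0.29, -3.125, 0.001]
ft_force: [-0.2, 0.2, -0.3]
opening: 0.67
grasp_force: 32.0
```

Emit:
drive_tool([
  {"claw": 5,"tx": 0,"ty": 0,"tz": 2,"rx": 0,"ry": 0,"rz": 0},
  {"claw": 5,"tx": 0,"ty": 0,"tz": 2,"rx": 0,"ry": 0,"rz": 0},
  {"claw": 5,"tx": 0,"ty": 0,"tz": 1,"rx": 0,"ry": 0,"rz": 0},
  {"claw": 5,"tx": 0,"ty": 0,"tz": 0,"rx": 0,"ry": 0,"rz": 0},
  {"claw": 5,"tx": 0,"ty": 0,"tz": 0,"rx": 0,"ry": 0,"rz": 0},
  {"claw": 5,"tx": 0,"ty": 0,"tz": 0,"rx": 0,"ry": 0,"rz": 0},
])

```text
clock: 17.47
position: [0.5417, 0.1618, 0.0594]
tool_rot: [0.298, 3.127, 0.0]
ft_force: [-0.4, -1.1, -0.7]
opening: 0.667
grasp_force: 32.0
```

Run:
```python
from h import *
o=get_obs();pr(o);delta(o,(.5418,.1624,.0235),np.radians(79))
```

```text
t 17.47 pos [0.5417 0.1618 0.0594] z [ 0.001  0.    -1.   ] yawy 79.1 J [ 0.15  0.29  1.82  0.    1.02 -1.23] F [-0.4 -1.1 -0.7] open 57.0 gf 32.0
shift cm [0.   0.06 3.59]
turn [0.0003 0.0007 0.0018]
```

Emit:
drive_tool([
  {"claw": 5,"tx": 0,"ty": 0,"tz": 1.5,"rx": 0,"ry": 0,"rz": 0},
  {"claw": 5,"tx": 0,"ty": 0,"tz": 1,"rx": 0,"ry": 0,"rz": 0},
  {"claw": 5,"tx": 0,"ty": 0,"tz": 0.6,"rx": 0,"ry": 0,"rz": 0},
  {"claw": 5,"tx": 0,"ty": 0,"tz": 0.3,"rx": 0,"ry": 0,"rz": 0},
  {"claw": 5,"tx": 0,"ty": 0,"tz": 0.1,"rx": 0,"ry": 0,"rz": 0},
  {"claw": 5,"tx": 0,"ty": 0,"tz": 0,"rx": 0,"ry": 0,"rz": 0},
  {"claw": 5,"tx": 0,"ty": 0,"tz": 0,"rx": 0,"ry": 0,"rz": 0},
])

```text
clock: 18.05
position: [0.5417, 0.1618, 0.0243]
tool_rot: [0.297, 3.127, 0.0]
ft_force: [-0.2, -0.1, -0.0]
opening: 0.672
grasp_force: 32.0
```

Run:
```python
from h import *
o=get_obs();pr(o);delta(o,(.5418,.1624,.0235),np.radians(79))
```

```text
t 18.05 pos [0.5417 0.1618 0.0243] z [ 0.001  0.    -1.   ] yawy 79.15 J [ 0.15  0.35  1.83  0.    0.96 -1.23] F [-0.2 -0.1 -0. ] open 57.4 gf 32.0
shift cm [-0.    0.06  0.08]
turn [0.0003 0.0008 0.0026]
```

Emit:
drive_tool([
  {"claw": 5,"tx": 0,"ty": 0,"tz": 0.1,"rx": 0,"ry": 0,"rz": 0},
  {"claw": 5.9,"tx": 0,"ty": 0,"tz": 0,"rx": 0,"ry": 0,"rz": 0},
  {"claw": 6.2,"tx": 0,"ty": 0,"tz": 0,"rx": 0,"ry": 0,"rz": 0},
  {"claw": 6.6,"tx": 0,"ty": 0,"tz": 0,"rx": 0,"ry": 0,"rz": 0},
  {"claw": 7.2,"tx": 0,"ty": 0,"tz": 0,"rx": 0,"ry": 0,"rz": 0},
  {"claw": 7.2,"tx": 0,"ty": 0,"tz": 0,"rx": 0,"ry": 0,"rz": 0},
  {"claw": 7.2,"tx": 0,"ty": 0,"tz": -1,"rx": 0,"ry": 0,"rz": 0},
  {"claw": 7.2,"tx": 0,"ty": 0,"tz": -2.5,"rx": 0,"ry": 0,"rz": 0},
  {"claw": 7.2,"tx": 0,"ty": 0,"tz": -3,"rx": 0,"ry": 0,"rz": 0},
  {"claw": 7.2,"tx": 0,"ty": 0,"tz": -3,"rx": 0,"ry": 0,"rz": 0},
  {"claw": 7.2,"tx": 0,"ty": 0,"tz": -2,"rx": 0,"ry": 0,"rz": 0.12},
  {"claw": 7.2,"tx": 0,"ty": 0,"tz": 0,"rx": 0,"ry": 0,"rz": 0.12},
  {"claw": 7.2,"tx": 0,"ty": 0,"tz": 0,"rx": 0,"ry": 0,"rz": 0.12},
  {"claw": 7.2,"tx": 0,"ty": 0,"tz": 0,"rx": 0,"ry": 0,"rz": 0},
  {"claw": 7.2,"tx": 0,"ty": 0,"tz": 0,"rx": 0,"ry": 0,"rz": 0},
])

```text
clock: 19.3
position: [0.5412, 0.1617, 0.1383]
tool_rot: [0.846, 3.025, 0.0]
ft_force: [-0.6, -0.4, -0.2]
opening: 0.842
grasp_force: 0.0
```

Run:
```python
from h import *
f=grab_frame("top");blob(f,(438,127,472,162),lambda h,s,v:(s>25)&(v>150),"top",.012)
o=get_obs();pr(o);delta(o,(.654,-.2275,.10),np.radians(58.4))
```

```text
px 453.7 144.9 area 332 bbox [ 6  8 21 21] xy [ 0.6549 -0.2259] rectc [ 0.6545 -0.2268] box [[0.6794, -0.2023], [0.6795, -0.2521], [0.6298, -0.2512], [0.6297, -0.2016]]
t 19.35 pos [0.5411 0.1617 0.1379] z [-0. -0. -1.] yawy 58.75 J [ 0.15  0.18  1.79  0.    1.17 -0.87] F [-0.5  1.1 -0.2] open 72.6 gf 0.0
shift cm [-29.85 -27.41   3.79]
turn [-0.0001 -0.0001  0.006 ]
```

Emit:
drive_tool([
  {"claw": 7.2,"tx": -2.71,"ty": -2.49,"tz": 0,"rx": 0,"ry": 0,"rz": 0.006},
  {"claw": 7.2,"tx": -2.71,"ty": -2.49,"tz": 0,"rx": 0,"ry": 0,"rz": 0},
  {"claw": 7.2,"tx": -2.71,"ty": -2.49,"tz": 0,"rx": 0,"ry": 0,"rz": 0},
  {"claw": 7.2,"tx": -2.71,"ty": -2.49,"tz": 0,"rx": 0,"ry": 0,"rz": 0},
  {"claw": 7.2,"tx": -2.71,"ty": -2.49,"tz": 0,"rx": 0,"ry": 0,"rz": 0},
  {"claw": 7.2,"tx": -2.71,"ty": -2.49,"tz": 0,"rx": 0,"ry": 0,"rz": 0},
  {"claw": 7.2,"tx": -2.71,"ty": -2.49,"tz": 0,"rx": 0,"ry": 0,"rz": 0},
  {"claw": 7.2,"tx": -2.71,"ty": -2.49,"tz": 0,"rx": 0,"ry": 0,"rz": 0},
  {"claw": 7.2,"tx": -2.71,"ty": -2.49,"tz": 0,"rx": 0,"ry": 0,"rz": 0},
  {"claw": 7.2,"tx": -2.71,"ty": -2.49,"tz": 0,"rx": 0,"ry": 0,"rz": 0},
  {"claw": 7.2,"tx": -2.71,"ty": -2.49,"tz": 0,"rx": 0,"ry": 0,"rz": 0},
  {"claw": 7.2,"tx": 0,"ty": 0,"tz": 3,"rx": 0,"ry": 0,"rz": 0},
  {"claw": 7.2,"tx": 0,"ty": 0,"tz": 3,"rx": 0,"ry": 0,"rz": 0},
  {"claw": 7.2,"tx": 0,"ty": 0,"tz": 2,"rx": 0,"ry": 0,"rz": 0},
  {"claw": 7.2,"tx": 0,"ty": 0,"tz": 0,"rx": 0,"ry": 0,"rz": 0},
  {"claw": 7.2,"tx": 0,"ty": 0,"tz": 0,"rx": 0,"ry": 0,"rz": 0},
  {"claw": 7.2,"tx": 0,"ty": 0,"tz": 0,"rx": 0,"ry": 0,"rz": 0},
])

```text
clock: 20.77
position: [0.6511, -0.2283, 0.0591]
tool_rot: [0.858, 3.021, -0.0]
ft_force: [0.3, -0.3, 0.3]
opening: 0.843
grasp_force: 0.0
```

Run:
```python
from h import *
o=get_obs();pr(o);delta(o,(.654,-.228,.018),np.radians(58.4))
f=grab_frame("top");print("pink in tray");blob(f,(265,165,325,215),lambda h,s,v:((h>160)|(h<12))&(s>30),"top",.016)
print("tub");blob(f,(385,165,475,242),lambda h,s,v:v>200,"top",.06)
blob(f,(318,180,365,215),lambda h,s,v:v<60,"top",.032)
cv2.imwrite("pics/e.png",cv2.resize(f[120:240,260:480],(800,436),interpolation=cv2.INTER_CUBIC)[:,:,::-1])
```

```text
t 20.77 pos [ 0.6511 -0.2283  0.0591] z [ 0.001 -0.001 -1.   ] yawy 58.27 J [-0.45  0.55  1.47 -0.    1.12 -1.47] F [ 0.3 -0.3  0.3] open 72.0 gf 0.0
shift cm [-0.22  0.18  4.11]
turn [ 0.0001  0.0015 -0.0023]
pink in tray
px 296.7 191.8 area 342 bbox [22 17 21 21] xy [0.5388 0.1606] rectc [0.5384 0.1599] box [[0.5627, 0.1842], [0.5627, 0.1357], [0.5141, 0.1357], [0.5141, 0.1841]]
tub
px 423.6 203.6 area 3114 bbox [ 9  6 69 64] xy [ 0.5082 -0.1372] rectc [ 0.5106 -0.146 ] box [[0.4485, -0.064], [0.5866, -0.0776], [0.5732, -0.2287], [0.4349, -0.214]]
px 339.8 198.7 area 102 bbox [10 15 25  8] xy [0.5213 0.0571] rectc [0.521  0.0566] box [[0.5223, 0.0868], [0.5315, 0.0849], [0.5198, 0.0264], [0.5106, 0.0283]]
```

View pics/e.png

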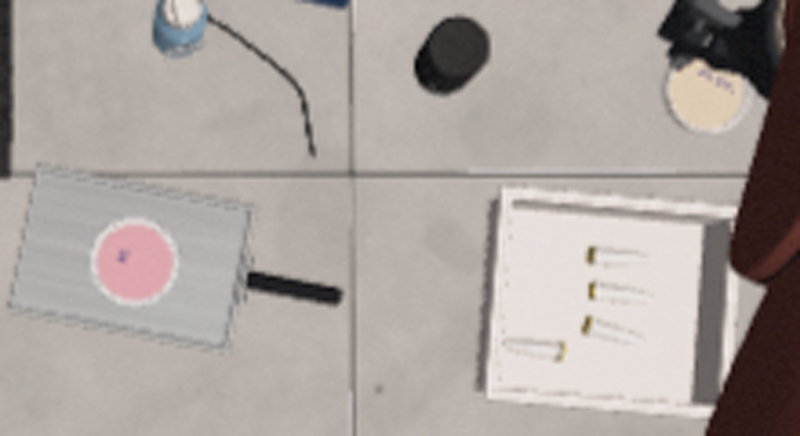

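The pink dish lies flat near the middle of the tray, at image (297,192). The four tubes are in the tub and the bystanders are undisturbed. The gripper is above the beige dish at about (454,145).

Emit:
drive_tool([
  {"claw": 7.2,"tx": -0.33,"ty": 0.4,"tz": 1,"rx": 0,"ry": 0,"rz": 0},
  {"claw": 7.2,"tx": 0,"ty": 0,"tz": 1.5,"rx": 0,"ry": 0,"rz": 0},
  {"claw": 7.2,"tx": 0,"ty": 0,"tz": 1,"rx": 0,"ry": 0,"rz": 0},
  {"claw": 7.2,"tx": 0,"ty": 0,"tz": 0.4,"rx": 0,"ry": 0,"rz": 0},
  {"claw": 7.2,"tx": 0,"ty": 0,"tz": 0,"rx": 0,"ry": 0,"rz": 0},
  {"claw": 7.2,"tx": 0,"ty": 0,"tz": 0,"rx": 0,"ry": 0,"rz": 0},
  {"claw": 5,"tx": 0,"ty": 0,"tz": 0,"rx": 0,"ry": 0,"rz": 0},
  {"claw": 5,"tx": 0,"ty": 0,"tz": 0,"rx": 0,"ry": 0,"rz": 0},
  {"claw": 5,"tx": 0,"ty": 0,"tz": 0,"rx": 0,"ry": 0,"rz": 0},
  {"claw": 5,"tx": 0,"ty": 0,"tz": 0,"rx": 0,"ry": 0,"rz": 0},
  {"claw": 5,"tx": 0,"ty": 0,"tz": 0,"rx": 0,"ry": 0,"rz": 0},
  {"claw": 5,"tx": 0,"ty": 0,"tz": 0,"rx": 0,"ry": 0,"rz": 0},
])

```text
clock: 21.82
position: [0.6558, -0.2268, 0.0197]
tool_rot: [0.861, 3.02, -0.0]
ft_force: [0.1, 0.6, 3.3]
opening: 0.668
grasp_force: 32.4
```

Run:
```python
from h import *
pr(get_obs())
```

```text
t 21.82 pos [ 0.6558 -0.2268  0.0197] z [ 0.001 -0.001 -1.   ] yawy 58.18 J [-0.45  0.61  1.47 -0.    1.06 -1.46] F [0.1 0.6 3.3] open 57.1 gf 32.4
```

Emit:
drive_tool([
  {"claw": 5,"tx": 0,"ty": 0,"tz": -0.6,"rx": 0,"ry": 0,"rz": 0},
  {"claw": 5,"tx": 0,"ty": 0,"tz": -2,"rx": 0,"ry": 0,"rz": 0},
  {"claw": 5,"tx": 0,"ty": 0,"tz": -3,"rx": 0,"ry": 0,"rz": 0},
  {"claw": 5,"tx": 0,"ty": 0,"tz": -3,"rx": 0,"ry": 0,"rz": 0},
  {"claw": 5,"tx": 1,"ty": 0.9,"tz": -2.4,"rx": 0,"ry": 0,"rz": 0},
  {"claw": 5,"tx": 2,"ty": 1.8,"tz": 0,"rx": 0,"ry": 0,"rz": 0},
  {"claw": 5,"tx": 2.7,"ty": 2.4,"tz": 0,"rx": 0,"ry": 0,"rz": 0},
  {"claw": 5,"tx": 2.7,"ty": 2.4,"tz": 0,"rx": 0,"ry": 0,"rz": 0},
  {"claw": 5,"tx": 2.7,"ty": 2.4,"tz": 0,"rx": 0,"ry": 0,"rz": 0},
  {"claw": 5,"tx": 2.7,"ty": 2.4,"tz": 0,"rx": 0,"ry": 0,"rz": 0},
  {"claw": 5,"tx": 2.7,"ty": 2.4,"tz": 0,"rx": 0,"ry": 0,"rz": 0},
  {"claw": 5,"tx": 2.7,"ty": 2.4,"tz": 0,"rx": 0,"ry": 0,"rz": 0},
  {"claw": 5,"tx": 2.7,"ty": 2.4,"tz": 0,"rx": 0,"ry": 0,"rz": 0},
  {"claw": 5,"tx": 2.7,"ty": 2.4,"tz": 0,"rx": 0,"ry": 0,"rz": 0},
  {"claw": 5,"tx": 2.7,"ty": 2.4,"tz": 0,"rx": 0,"ry": 0,"rz": 0},
  {"claw": 5,"tx": 2,"ty": 1.8,"tz": 0,"rx": 0,"ry": 0,"rz": 0},
  {"claw": 5,"tx": 1,"ty": 0.8,"tz": 0,"rx": 0,"ry": 0,"rz": 0},
])

```text
clock: 23.23
position: [0.538, 0.1649, 0.1288]
tool_rot: [-0.857, -3.021, -0.001]
ft_force: [-0.1, 0.0, 0.2]
opening: 0.674
grasp_force: 32.2
```

Emit:
drive_tool([
  {"claw": 5,"tx": 0,"ty": 0,"tz": 0,"rx": 0,"ry": 0,"rz": -0.1},
  {"claw": 5,"tx": 0,"ty": 0,"tz": 0,"rx": 0,"ry": 0,"rz": -0.1},
  {"claw": 5,"tx": 0,"ty": 0,"tz": 0,"rx": 0,"ry": 0,"rz": -0.1},
  {"claw": 5,"tx": 0,"ty": 0,"tz": 2,"rx": 0,"ry": 0,"rz": -0.065},
  {"claw": 5,"tx": 0,"ty": 0,"tz": 2,"rx": 0,"ry": 0,"rz": 0},
  {"claw": 5,"tx": 0,"ty": 0,"tz": 1.5,"rx": 0,"ry": 0,"rz": 0},
  {"claw": 5,"tx": 0,"ty": 0,"tz": 0,"rx": 0,"ry": 0,"rz": 0},
  {"claw": 5,"tx": 0,"ty": 0,"tz": 0,"rx": 0,"ry": 0,"rz": 0},
  {"claw": 5,"tx": 0,"ty": 0,"tz": 0,"rx": 0,"ry": 0,"rz": 0},
])

```text
clock: 23.98
position: [0.5403, 0.1616, 0.0747]
tool_rot: [0.299, 3.126, 0.0]
ft_force: [-0.2, -0.1, 0.4]
opening: 0.674
grasp_force: 32.3
```

Run:
```python
from h import *
o=get_obs();pr(o);delta(o,(.540,.1617,.037),np.radians(79.1))
```

```text
t 23.98 pos [0.5403 0.1616 0.0747] z [ 0.001 -0.    -1.   ] yawy 79.08 J [ 0.15  0.27  1.82 -0.    1.05 -1.23] F [-0.2 -0.1  0.4] open 57.6 gf 32.3
shift cm [0.03 0.01 3.77]
turn [ 0.0002  0.001  -0.0004]
```

Emit:
drive_tool([
  {"claw": 5,"tx": 0,"ty": 0,"tz": 1.5,"rx": 0,"ry": 0,"rz": 0},
  {"claw": 5,"tx": 0,"ty": 0,"tz": 1.2,"rx": 0,"ry": 0,"rz": 0},
  {"claw": 5,"tx": 0,"ty": 0,"tz": 0.6,"rx": 0,"ry": 0,"rz": 0},
  {"claw": 5,"tx": 0,"ty": 0,"tz": 0.3,"rx": 0,"ry": 0,"rz": 0},
  {"claw": 5,"tx": 0,"ty": 0,"tz": 0.1,"rx": 0,"ry": 0,"rz": 0},
  {"claw": 5,"tx": 0,"ty": 0,"tz": 0,"rx": 0,"ry": 0,"rz": 0},
  {"claw": 5,"tx": 0,"ty": 0,"tz": 0,"rx": 0,"ry": 0,"rz": 0},
])

```text
clock: 24.57
position: [0.54, 0.1619, 0.0372]
tool_rot: [0.298, 3.127, 0.0]
ft_force: [-0.4, -0.6, -1.0]
opening: 0.668
grasp_force: 32.3
```

Run:
```python
from h import *
o=get_obs();pr(o);delta(o,(.540,.1617,.037),np.radians(79.1))
```

```text
t 24.57 pos [0.54   0.1619 0.0372] z [ 0.001  0.    -1.   ] yawy 79.1 J [ 0.15  0.32  1.83 -0.    0.98 -1.23] F [-0.4 -0.6 -1. ] open 57.0 gf 32.3
shift cm [-0.   -0.02  0.02]
turn [ 0.0003  0.0008 -0.    ]
```

Now release, lift, and back away to look.

Emit:
drive_tool([
  {"claw": 5,"tx": 0,"ty": 0,"tz": 0.05,"rx": 0,"ry": 0,"rz": 0},
  {"claw": 5.9,"tx": 0,"ty": 0,"tz": 0,"rx": 0,"ry": 0,"rz": 0},
  {"claw": 6.2,"tx": 0,"ty": 0,"tz": 0,"rx": 0,"ry": 0,"rz": 0},
  {"claw": 6.6,"tx": 0,"ty": 0,"tz": 0,"rx": 0,"ry": 0,"rz": 0},
  {"claw": 7.2,"tx": 0,"ty": 0,"tz": 0,"rx": 0,"ry": 0,"rz": 0},
  {"claw": 7.2,"tx": 0,"ty": 0,"tz": 0,"rx": 0,"ry": 0,"rz": 0},
  {"claw": 7.2,"tx": 0,"ty": 0,"tz": -1,"rx": 0,"ry": 0,"rz": 0},
  {"claw": 7.2,"tx": 0,"ty": 0,"tz": -2.5,"rx": 0,"ry": 0,"rz": 0},
  {"claw": 7.2,"tx": 0,"ty": 0,"tz": -3,"rx": 0,"ry": 0,"rz": 0},
  {"claw": 7.2,"tx": 0,"ty": 0,"tz": -3,"rx": 0,"ry": 0,"rz": 0},
  {"claw": 7.2,"tx": 0,"ty": 0,"tz": -3,"rx": 0,"ry": 0,"rz": 0},
  {"claw": 7.2,"tx": 0,"ty": 3,"tz": 0,"rx": 0,"ry": 0,"rz": 0},
  {"claw": 7.2,"tx": 0,"ty": 3,"tz": 0,"rx": 0,"ry": 0,"rz": 0},
  {"claw": 7.2,"tx": 0,"ty": 3,"tz": 0,"rx": 0,"ry": 0,"rz": 0},
  {"claw": 7.2,"tx": 0,"ty": 3,"tz": 0,"rx": 0,"ry": 0,"rz": 0},
  {"claw": 7.2,"tx": 0,"ty": 3,"tz": 0,"rx": 0,"ry": 0,"rz": 0},
  {"claw": 7.2,"tx": 0,"ty": 3,"tz": 0,"rx": 0,"ry": 0,"rz": 0},
  {"claw": 7.2,"tx": 0,"ty": 3,"tz": 0,"rx": 0,"ry": 0,"rz": 0},
  {"claw": 7.2,"tx": 0,"ty": 3,"tz": 0,"rx": 0,"ry": 0,"rz": 0},
  {"claw": 7.2,"tx": 0,"ty": 0,"tz": 0,"rx": 0,"ry": 0,"rz": 0},
])

```text
clock: 26.23
position: [0.5847, 0.4026, 0.1619]
tool_rot: [0.293, 3.127, 0.004]
ft_force: [-0.8, 0.7, -0.6]
opening: 0.844
grasp_force: 0.0
```

Run:
```python
from h import *
f=grab_frame("top");g=grab_frame("scene");pr(get_obs())
blob(f,(270,170,325,213),lambda h,s,v:(h<25)&(s>35)&(v>150),"top",.027)
a=cv2.resize(f[120:240,255:475],(800,436),interpolation=cv2.INTER_CUBIC)
b=cv2.resize(g[180:230,240:480],(800,160),interpolation=cv2.INTER_CUBIC)
cv2.imwrite("pics/f.png",np.vstack([a,b])[:,:,::-1])
```

```text
t 26.33 pos [0.5846 0.3984 0.1614] z [-0. -0. -1.] yawy 79.21 J [ 0.49  0.48  1.36 -0.    1.3  -0.9 ] F [ 0.4  0.  -1.5] open 72.1 gf 0.0
px 296.4 191.1 area 313 bbox [17 11 20 21] xy [0.5399 0.1608] rectc [0.5401 0.1607] box [[0.5642, 0.1835], [0.5642, 0.1379], [0.516, 0.1379], [0.5161, 0.1834]]
```

View pics/f.png

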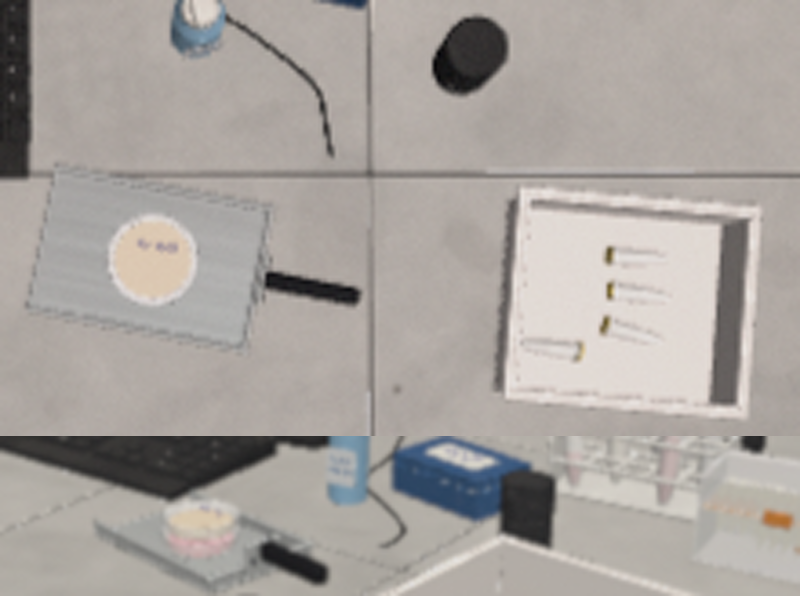

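The beige dish sits squarely on the pink one, 1–2 mm off in the top view at (296,191), near the middle of the tray. The four tubes are in the upright tub and the bystanders are standing. I hand in.

```bash
python3 -c "
from station import *
print(finish_job())"
```

```text
the job is handed in; nothing more can be done
None
```

The job is handed in at about 26 s: all four tubes are in the standing tub, and the empty tray is level on the table. The beige dish is stacked on the pink one about 3 mm from the tray's centre; the can and spray bottle were still standing in the last picture, and I did not recheck the brown bottle after the tipping.

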